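# Shut down and vent the vacuum drying station

## Task

Shut down the vacuum drying station: first switch its pump off by drawing the locking lever outward along its own length, swinging it over from the gauge side to the far side and letting it drop home in that notch. Only then vent the chamber: pinch the two side tabs of the cap on the lid together, turn the cap anticlockwise to its open stop and let the tabs spring out again. Leave the glassware and other things around the station where they are.

Things in the scene. Friction and masses are not known exactly. Their poses are not given: they have to be found in the camera images.
- station: Vacuum drying station, fixed to the bench: ivory housing 345 mm deep (its x), 320 mm wide (y), deck 95 mm high, front console sloping down 20 deg towards its front (-x). On the deck a steel pot with a 208 mm wide clear lid, axis at x=+62, y=+40 mm, lid top at z=185 mm. Origin on the bench under the housing's centre; x to its rear, y to its left.
- lever_gate: Lever gate on the sloping panel, 40 x 60 mm, right of the round gauge. Origin on the panel under the lever; x up the slope, y left (to the gauge), z square out of the panel. The lever pivots about this x axis at z=-10 mm. Two steel cheeks, 24 mm high, 26 mm over their outsides, have two notches with a hump between; the lever's cross-pin cannot pass the hump unless drawn out.
- lever_grip (a point): Point on the lever's axis in its black bat-shaped handle, 72 mm from the pivot when home, 14 mm below the handle's tip. The handle is round, 34 mm long, 22 mm wide at its thickest (2 mm above this point), tapering to 13 mm at its lower end 20 mm below this point; then an 8 mm steel stem. z runs outward along the lever, x along the pivot axis.
- power_lever (a joint): Swing of the lever, rad: 0 = on, leaning 0.35 rad to the left (towards the gauge, +y of the gate); 0.70 = off, leaning 0.35 rad to the right. While it is home it can only rock 0.1 rad in its notch.
- lever_pull (a joint): How far the lever is drawn out along its own length, m: 0 = home, 0.012 = fully out; a spring draws it home with 5 N (home) to 9 N (out). It passes the hump when drawn out 9 mm or more; let go over a notch it drops home.
- vent_grip (a point): Point on the axis of the upright grey vent cap in mid-lid, at half height of its two side tabs: 42 mm above the lid, 22 mm below the cap's top. The tabs stand opposite each other, outer faces 60 mm apart, each 22 mm wide, from 24 to 60 mm above the lid; below them a fixed ribbed steel collar 68 mm wide, 18 mm high. x points to tab a and turns with the cap, z up.
- vent_cap (a joint): Turn of the vent cap, rad, anticlockwise seen from above: 0 = closed, 1.047 (60 deg) = open stop. Locked by the tabs' teeth at both ends unless both tabs are pressed in; friction 0.03 N m.
- tab_a (a joint): How far the tab on the +x side of vent_grip is pressed in, m: 0 = sprung out, 0.009 = fully in. Spring 4 N (out) to 8 N (in). Its tooth is free when pressed 4 mm or more.
- tab_b (a joint): The same for the opposite tab.
- conical_flask: Loose conical glass flask, 92 mm wide, 122 mm high; origin under its centre. Leave it.
- reagent_bottle: Loose glass bottle with grey cap, 76 mm wide, 145 mm high; origin under its centre. Leave it.
- beaker: Loose glass beaker, 72 mm wide, 95 mm high; origin under its centre. Leave it.
- cork_ring: Loose cork ring, 90 mm wide, 28 mm high, lying; origin under its centre. Leave it.
- screw_cap: Loose black screw cap, 47 mm wide, 24 mm high, lying; origin under its centre. Leave it.

How it is judged:
On the way, in this order (a step that is already met when the one before it is completed fails the run):
1. the lever stands in its off notch, dropped home (value of joint power_lever above 0.58 rad and value of joint lever_pull below 0.003 m), for 0.2 s.
2. the vent cap stands at its open stop with both tabs sprung out (value of joint vent_cap above 0.96 rad and value of joint each of tab_a, tab_b below 0.003 m), for 0.2 s.
At the end, for the whole second after the job is handed in: The lever is in its off notch (swing over 0.58 of 0.70 rad) and home (drawn out less than 3 mm); the vent cap is at its open stop (over 0.96 of 1.047 rad) with both tabs sprung out (less than 3 mm in) (all of step 1 and all of step 2); the robot touches nothing.
It fails at once if the vent is opened while the pump is still switched on (value of joint vent_cap above 0.25 rad and value of joint power_lever below 0.35 rad).
It fails at once if something standing or lying around the station is pushed more than 30 mm away (distance of any of conical_flask, reagent_bottle, beaker, cork_ring, screw_cap from where it was at the start of the episode above 0.03 m).
It fails at once if something standing around the station is knocked over (angle between any of conical_flask, reagent_bottle, beaker, cork_ring, screw_cap's own z axis and vertical above 0.6 rad).
It also fails if it takes over 48 s, if anything falls off the work surface, if the arm or the gripper's body presses on something with over 40 N, if the wrist force passes 120 N, or if a joint passes its speed limit or range.

## Robot

A 6-joint arm with a two-finger parallel gripper is mounted at the origin on the work surface. World frame = base frame: x ahead of the robot, y to its left, z up, the work surface at z = 0. Lengths are in m, angles in rad, forces in N, time in s.
With the tool pointing down it reaches from about 0.275 to 0.85 m from the base axis. Payload 5.2 kg.
Tool frame: the origin (TCP) lies on the front face of the gripper's body, between the roots of the fingers; the fingertips stand 73 mm ahead of it and the grasp point (between the pads) lies 54 mm ahead of it; z points along the fingers, x is the direction in which the jaws open and shut, and the axes are right-handed (so a half turn about z gives the same grasp; the last joint's range is limited). The gripper opens to 85 mm and grips with 20 to 120 N. Pads are 22 mm wide; open, the fingers measure 114 mm over their backs; the gripper's body (76 mm by 85 mm) begins 54 mm behind the grasp point. The pads swing forward as they close: fully open they stand 13 mm farther back than shut.
Start: joints at [-1.326, 0.259, 1.535, -0, 1.348, -0.203], TCP at [0.238, -0.496, 0.304] pointing down, gripper open.
Joint ranges: [-3.14, 3.14], [-0.91, 2.08], [0.19, 2.58], [-1.22, 4.36], [0.22, 2.71], [-3.12, 3.12]. Speed limits (rad/s): [2.57, 2.57, 3.14, 3.14, 3.14, 3.14].

## Interface

Orientations are given as a unit quaternion [w, x, y, z].
In Python, from cell import ctrl, vision, get_time, get_joint_positions, get_qvel, get_joint_torque, get_tool_pos, get_ee_rot, get_contact_force, get_moment, get_grip_width gives the robot as it stands. Calls block until the motion is done:
- ctrl.move_pose(position, orientation): joint-space move of the TCP to a pose.
- ctrl.servo_line(position, frame=None, v=0.15, stop_force=None): straight line of the TCP; frame=None keeps the orientation; v is the mean speed in m/s. With stop_force (N) it stops when the force on the tool has changed by that much, and returns True; else False.
- ctrl.move_j(angles): joint-space move.
- ctrl.command_gripper(opening): finger opening in m; the grip force is fixed at half the most; returns when the fingers have stopped.
- ctrl.wait(seconds).
- ctrl.inverse_kinematics(position, orientation): joint angles nearest the present ones, or None.
- vision.camera(name): name is "side" or "top"; returns the picture (384x512x3 uint8, red, green, blue); there is no depth.
- vision.get_calibration(name): a dict with "intrinsics" (3x3 intrinsics, pixels), "R" (3x3) and "t" (3): a world point X has camera coordinates R X + t. Camera axes: x right, y down, z forward; pixel columns grow to the right and rows downward; lengths in m; the calibration is good to about 2 mm. A picture is of the moment at which its call begins. get_calibration takes no time and is no camera call.
A pose or a line that the arm cannot do raises ctrl.PlanningError and nothing moves.
- ctrl.hand_in(): hands the job in, once; it reports no verdict.
Readings, each from a call of its own:
- get_time(): time.
- get_joint_positions(): joint angles.
- get_qvel(): joint speeds.
- get_joint_torque(): joint torques, N m.
- get_tool_pos(): TCP position.
- get_ee_rot(): TCP orientation.
- get_contact_force(): force on the tool from outside, world axes, zero at the start.
- get_moment(): the same for the moment, N m.
- get_grip_width(): finger opening in m.
Only numpy, scipy, OpenCV 4.12 (cv2) and the standard library are available. Lean on these libraries where they do the work, as an engineer would, in place of code of your own. Each camera call takes 0.05 s, during which the arm holds its last target.

## Working session

There is one attempt and no reset: what is moved stays moved. The work goes in short steps, each a Python script; the robot and the scene stay as the last script left them, time stands still between calls to the robot, and variables do not carry over. Pictures are saved under pics/ and viewed, and the job is handed in when it is done.

```bash
ls; mkdir -p pics
python3 - <<'E'
from cell import ctrl, vision, get_time
import cv2
for n in ("top","side"):
    im=vision.camera(n); cv2.imwrite(f"pics/{n}0.png",im[:,:,::-1])
    c=vision.get_calibration(n); print(n,c["intrinsics"],c["R"],c["t"])
print(get_time())
E
```

```text
pics
top [[420.89883333   0.         255.01348833]
 [  0.         420.89883333 183.32142837]
 [  0.           0.           1.        ]] [[-0.00104963 -0.99953228 -0.03056337]
 [-0.9928826   0.00468155 -0.11900515]
 [ 0.11909258  0.03022093 -0.99242312]] [0.04722881 0.60887481 1.21317615]
side [[408.0974302    0.         257.44629207]
 [  0.         408.0974302  193.72258052]
 [  0.           0.           1.        ]] [[ 0.92449224 -0.38115556  0.00587656]
 [-0.26568541 -0.65532119 -0.70708231]
 [ 0.27335939  0.6521308  -0.70710683]] [-0.55582877  0.27890921  0.85297511]
0.1
```

View pics/top0.png

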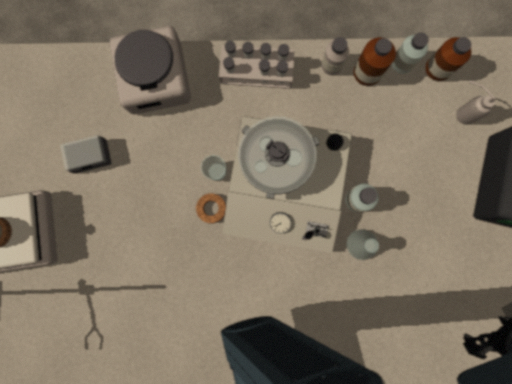

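View pics/side0.png

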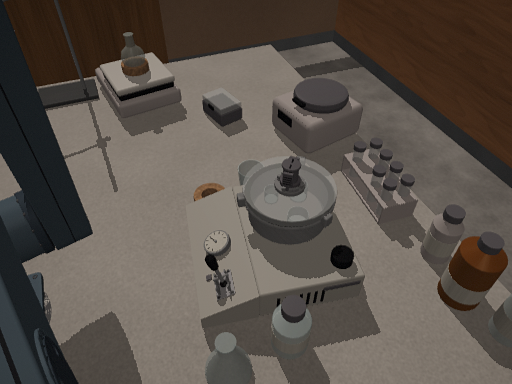

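The top view shows the station at about (290,185), with the lever at (318,231), the vent cap at (277,151), the screw cap on the deck at (336,142) and the flask at (364,243). I'll zoom in next.

Run:
```python
import cv2,numpy as np
def crop(f,x0,y0,x1,y1,s,o):
    im=cv2.imread(f)[y0:y1,x0:x1]
    im=cv2.resize(im,None,fx=s,fy=s,interpolation=cv2.INTER_CUBIC)
    im=(255*(im/255.)**0.6).astype(np.uint8)
    for x in range((x0+9)//10*10,x1,10):
        cv2.line(im,(int((x-x0+.5)*s),0),(int((x-x0+.5)*s),6),(0,0,255),1)
        if x%20==0: cv2.putText(im,str(x),(int((x-x0+.5)*s)-10,18),0,.4,(0,0,255),1)
    for y in range((y0+9)//10*10,y1,10):
        cv2.line(im,(0,int((y-y0+.5)*s)),(6,int((y-y0+.5)*s)),(0,0,255),1)
        if y%20==0: cv2.putText(im,str(y),(8,int((y-y0+.5)*s)+4),0,.4,(0,0,255),1)
    cv2.imwrite(o,im); print(im.shape)
crop('pics/top0.png',215,110,360,260,4,'pics/top0z.png')
crop('pics/side0.png',180,140,370,330,3,'pics/side0z.png')
crop('pics/side0.png',195,220,245,310,6,'pics/side0lev.png')
crop('pics/side0.png',265,145,315,200,10,'pics/side0cap.png')
crop('pics/top0.png',255,130,300,175,12,'pics/top0cap.png')
crop('pics/top0.png',295,210,340,250,12,'pics/top0lev.png')
```

```text
(600, 580, 3)
(570, 570, 3)
(540, 300, 3)
(550, 500, 3)
(540, 540, 3)
(480, 540, 3)
```

View pics/top0z.png

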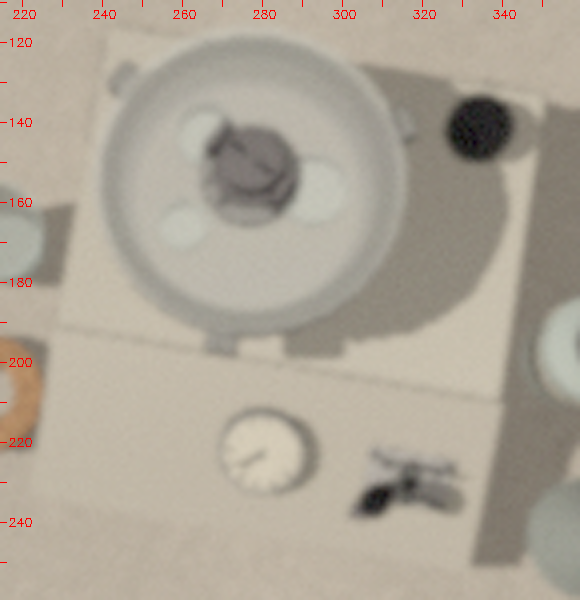

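View pics/side0z.png

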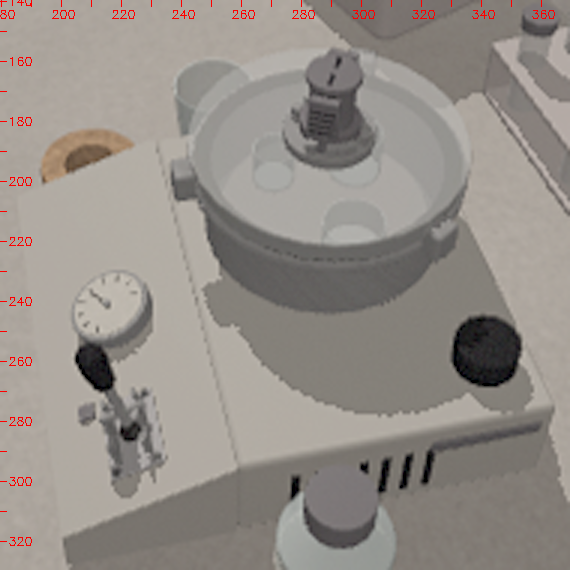

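View pics/side0lev.png

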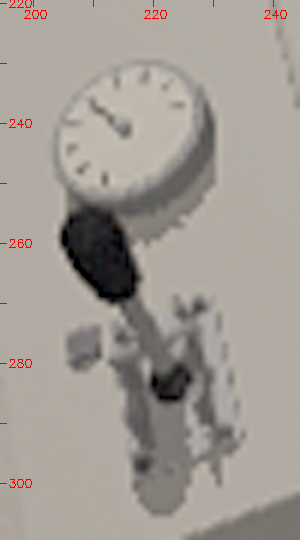

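View pics/side0cap.png

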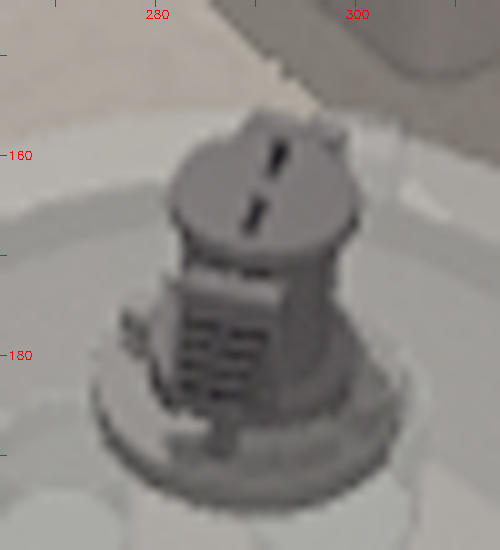

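View pics/top0cap.png

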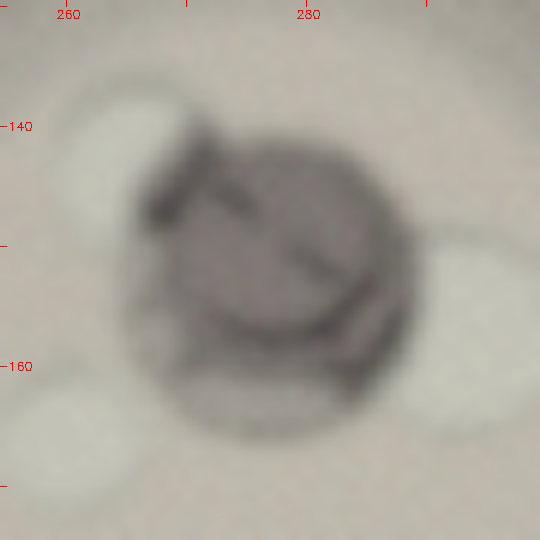

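View pics/top0lev.png

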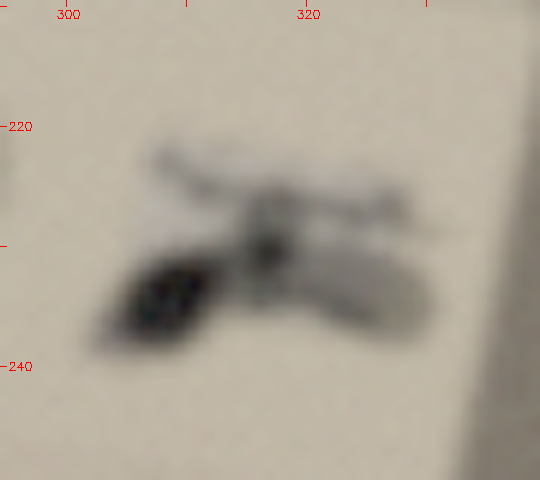

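```bash
cat > h.py <<'E'
import numpy as np
from scipy.optimize import least_squares
from scipy.spatial.transform import Rotation as Rn
from cell import ctrl, vision, get_time, get_joint_positions, get_tool_pos, get_ee_rot, get_contact_force, get_moment, get_grip_width
C={n:vision.get_calibration(n) for n in("top","side")}
def proj(n,X):
    c=C[n]; p=c["intrinsics"]@(np.asarray(c["R"])@X+np.asarray(c["t"])); return p[:2]/p[2]
E
python3 - <<'E'
from h import *
# name: (label, view, px)
obs=[('RL','top',(241.5,117)),('RR','top',(351,134)),('KL','top',(228.3,191)),('KR','top',(340.3,210.3)),('FR','top',(332,251)),('FL','top',(221.5,232.5)),
('CAP','top',(277.4,149.5)),('CAP','side',(291,164)),
('RR','side',(363.3,275.5)),('KR','side',(258.5,295.2)),('KL','side',(232,187)),('FR','side',(201,319))]
def pts(p):
    x,y,th,k=p; t=np.tan(np.radians(20)); zf=.095-(k+.1725)*t
    S=dict(RL=(.1725,.16,.095),RR=(.1725,-.16,.095),KL=(k,.16,.095),KR=(k,-.16,.095),FR=(-.1725,-.16,zf),FL=(-.1725,.16,zf),CAP=(.062,.04,.249))
    R=Rn.from_euler('z',th).as_matrix()
    return {a:R@np.array(b)+[x,y,0] for a,b in S.items()}
def res(p):
    P=pts(p); return np.concatenate([proj(v,P[l])-px for l,v,px in obs])
r=least_squares(res,[.5,-.1,0,-.05],loss='soft_l1'); print(r.x)
for o,e in zip(obs,res(r.x).reshape(-1,2)): print(o[0],o[1],e.round(1))
def tri(**ob):
    f=lambda X:np.concatenate([proj(v,X)-px for v,px in ob.items()])
    q=least_squares(f,[.5,-.1,.1]); return q.x,q.fun
print('cap tri',tri(top=(277.4,149.5),side=(291,164)),pts(r.x)['CAP'])
G=tri(top=(308.4,234.3),side=(210.8,262)); print('handle c',G)
R=Rn.from_euler('z',r.x[2]).as_matrix()
print('in station',R.T@(G[0]-[r.x[0],r.x[1],0]))
E
```

```text
[ 0.60076153 -0.04571809 -0.17286715 -0.04935019]
RL top [ 0.1 -1. ]
RR top [ 0.9 -0.3]
KL top [-0.3  0.3]
KR top [0.1 0.2]
FR top [-0.6  2.7]
FL top [0.4 2. ]
CAP top [ 0.1 -0.3]
CAP side [ 0.3 -0.9]
RR side [ 1.7 -0.4]
KR side [1.  0.3]
KL side [-0.6 -1.7]
FR side [-1.9  0. ]
cap tri (array([ 0.66840996, -0.01673457,  0.24641602]), array([-0.00122557,  0.00369659,  0.00321025, -0.00056999])) [ 0.66871776 -0.01697873  0.249     ]
handle c (array([ 0.45725383, -0.10181665,  0.12186455]), array([-0.0963665 ,  0.50926065,  0.37961594, -0.05793047]))
in station [-0.13171944 -0.07994685  0.12186455]
```

```bash
cat >> h.py <<'E'
SP=np.array([.60076,-.04572,0]); YAW=-.17287; K=-.04935
RS=Rn.from_euler('z',YAW).as_matrix()
a=np.radians(20)
RG=RS@np.array([[np.cos(a),0,-np.sin(a)],[0,1,0],[np.sin(a),0,np.cos(a)]])  # gate axes cols
U,Y0=-.068,-.1036
GO=SP+RS@np.array([K+U*np.cos(a),Y0,.095+U*np.sin(a)])
def ldir(lean): return RG@np.array([0,np.sin(lean),np.cos(lean)])  # lean + = left
def lpt(lean,r): return GO-.010*RG[:,2]+r*ldir(lean)
CAPXY=np.array([.6684,-.0169])
E
cat > ov.py <<'E'
from h import *
import cv2,sys
def overlay(n,im,groups,box,s,o):
    x0,y0,x1,y1=box
    im=cv2.resize(im[y0:y1,x0:x1,::-1],None,fx=s,fy=s,interpolation=cv2.INTER_CUBIC)
    im=(255*(im/255.)**.6).astype(np.uint8)
    for col,P in groups:
        for X in P:
            p=(proj(n,X)+.5-[x0,y0])*s; cv2.circle(im,tuple(int(v) for v in p),2,col,-1)
    cv2.imwrite(o,im); return im
E
python3 - <<'E'
from ov import *
g=[]
th=np.linspace(0,2*np.pi,60)
for r,w,c in((.086,0,(0,0,255)),(.074,.011,(0,255,0)),(.052,.0065,(255,0,0)),(.0,0,(255,0,255))):
    d=ldir(.35);e1=RG[:,0];e2=np.cross(d,e1)
    g.append((c,[lpt(.35,r)+w*(np.cos(t)*e1+np.sin(t)*e2) for t in th]))
for z in(0,.024):
    g.append(((0,255,255),[GO+RG@np.array([x,y,z]) for x in(-.013,.013) for y in np.linspace(-.03,.03,15)]))
g2=[((0,255,0),[np.r_[CAPXY+.030*np.array([np.cos(t),np.sin(t)]),.227] for t in th]),((255,0,0),[np.r_[CAPXY+.034*np.array([np.cos(t),np.sin(t)]),.203] for t in th])]
for i in range(0,360,10):
    t=np.radians(i); g2.append(((0,0,255) if i%90 else (255,0,255),[np.r_[CAPXY+.030*np.array([np.cos(t),np.sin(t)]),.245]]))
import cv2
A={n:vision.camera(n) for n in("top","side")}
L=[overlay('top',A['top'],g,(290,205,340,255),8,'pics/a.png'),overlay('side',A['side'],g,(195,245,245,310),7,'pics/b.png'),
overlay('top',A['top'],g2,(255,130,300,175),9,'pics/c.png'),overlay('side',A['side'],g2,(265,145,315,200),8,'pics/d.png')]
h=np.zeros((600,800,3),np.uint8)
def put(i,x): 
    m=L[i]; m=m[:600,:400]; h[:m.shape[0],x:x+m.shape[1]]=m
put(0,0);put(1,405);cv2.imwrite('pics/ovL.png',h);h[:]=0;put(2,0);put(3,400);cv2.imwrite('pics/ovC.png',h)
print(GO,lpt(.35,.072),lpt(-.35,.072))
E
```

```text
[ 0.4713786  -0.12829585  0.07174263] [ 0.45620683 -0.10058447  0.12590166] [ 0.44771343 -0.1492258   0.12590166]
```

View pics/ovL.png

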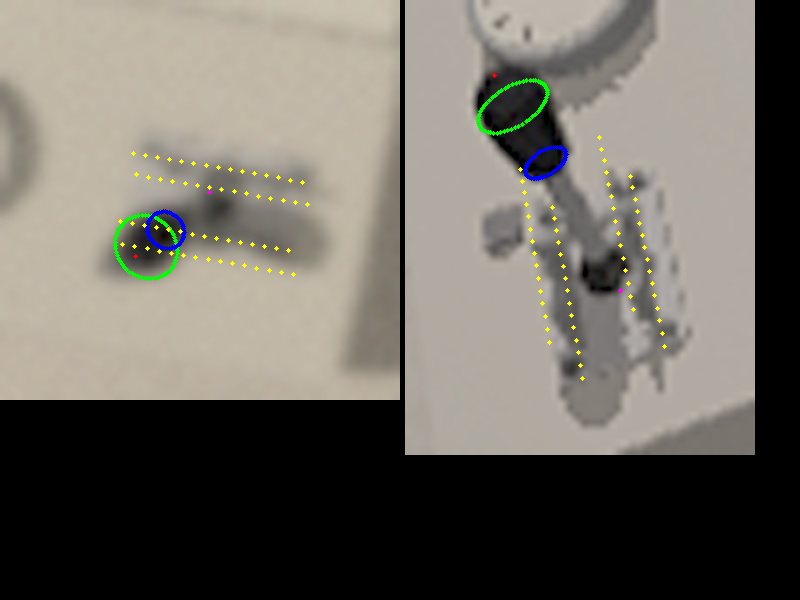

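View pics/ovC.png

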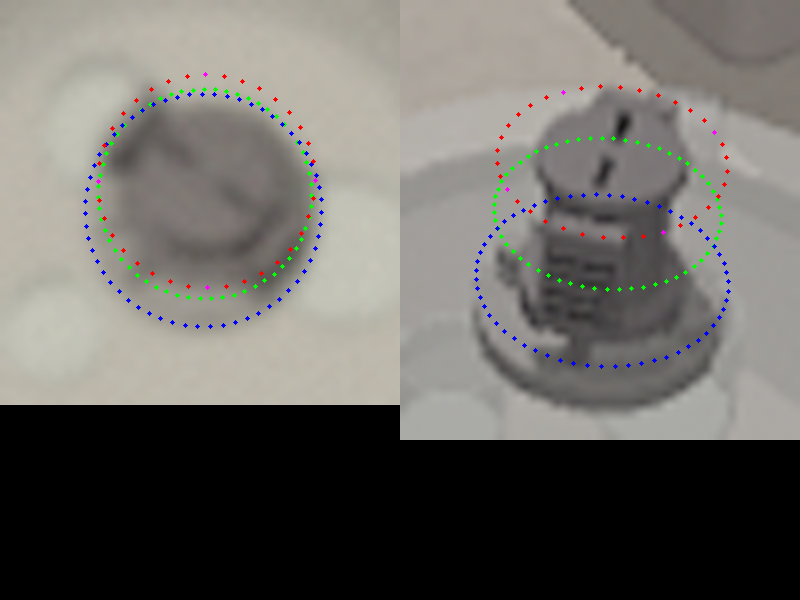

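Run:
```python
from h import *
for deg in range(40,75,4):
    t=np.radians(deg);u=np.r_[np.cos(t),np.sin(t),0];c=np.r_[CAPXY,.249]
    s=proj('side',c+.015*u)-proj('side',c-.015*u);q=proj('top',c+.015*u)-proj('top',c-.015*u)
    w=np.r_[-u[1],u[0],0]; m=np.r_[CAPXY,.227]
    f=[((proj('side',m-.03*u+k*.011*w)-[265,145]+.5)*8+[400,0]).round() for k in(-1,0,1)]
    f2=[((proj('top',m+[0,0,.018]+.03*u+k*.011*w)-[255,130]+.5)*9).round() for k in(-1,0,1)]
    print(deg,np.degrees(np.arctan2(s[1],s[0])).round(1),np.degrees(np.arctan2(q[1],q[0])).round(1),*f,'|',*f2)
print('obs',np.degrees(np.arctan2(-64,23)),np.degrees(np.arctan2(-75,-100)))
# objects
R=RS
for n,px,z in(('flask',(366,243),.122),('bottle',(363,193),.145),('screw',(335.5,141.5),.119)):
    f=lambda X:proj('top',np.r_[X,z])-px
    X=least_squares(f,[.5,-.2]).x; print(n,X,(RS.T@(np.r_[X,0]-SP))[:2])
for q in(lpt(.35,.072),lpt(.35,.072)+.054*ldir(.35),lpt(-.35,.084)+.054*ldir(-.35)): print(q,RS.T@(q-SP))
def rot(z,x):
    z=z/np.linalg.norm(z);x=x-z*(x@z);x/=np.linalg.norm(x);return np.c_[x,np.cross(z,x),z]
def q_(M): return Rn.from_matrix(M).as_quat()[[3,0,1,2]]
print(get_joint_positions(),get_ee_rot())
for s in(1,-1):
  for lean in(.35,0,-.35):
    d=ldir(lean); print(s,lean,ctrl.inverse_kinematics(lpt(lean,.075)+.054*d,q_(rot(-d,s*RG[:,0]))))
  for b in(0,60):
    t=np.radians(54+b);print('cap',s,b,ctrl.inverse_kinematics(np.r_[CAPXY,.281],q_(rot(np.array([0,0,-1.]),s*np.array([np.cos(t),np.sin(t),0])))))
```

```text
40 -54.5 -130.9 [599. 294.] [560. 280.] [521. 267.] | [167.  75.] [136. 100.] [106. 125.]
44 -59.9 -134.9 [607. 295.] [567. 283.] [528. 271.] | [159.  78.] [131. 105.] [103. 132.]
48 -65.5 -138.9 [616. 295.] [575. 285.] [534. 275.] | [152.  82.] [126. 111.] [ 99. 140.]
52 -71.3 -142.9 [624. 295.] [583. 287.] [541. 279.] | [145.  85.] [121. 116.] [ 97. 147.]
56 -77.3 -146.9 [633. 294.] [591. 288.] [549. 282.] | [138.  90.] [116. 122.] [ 94. 155.]
60 -83.5 -150.9 [641. 293.] [599. 289.] [556. 285.] | [132.  95.] [112. 129.] [ 93. 162.]
64 -89.6 -154.8 [650. 291.] [607. 289.] [564. 287.] | [126. 100.] [109. 135.] [ 92. 170.]
68 -95.7 -158.8 [658. 290.] [615. 290.] [572. 290.] | [121. 106.] [106. 142.] [ 91. 178.]
72 -101.7 -162.7 [665. 287.] [623. 289.] [581. 291.] | [115. 112.] [103. 149.] [ 91. 186.]
obs -70.23283132320836 -143.13010235415598
flask [ 0.43515637 -0.25667194] [-0.12684944 -0.23629326]
bottle [ 0.56853313 -0.24770116] [ 0.0029963  -0.20451402]
screw [ 0.71568753 -0.18189864] [ 0.13663868 -0.11438021]
[ 0.45620683 -0.10058447  0.12590166] [-0.13296137 -0.07891136  0.12590
[... 538 characters left out ...]
 0.96502078 -1.19829679]
cap 1 0 [-1.91762920e-01  4.86459558e-01  1.25462778e+00 -4.44089210e-16
  1.40050531e+00 -1.13424072e+00]
cap 1 60 [-1.91762920e-01  4.86459558e-01  1.25462778e+00 -4.44089210e-16
  1.40050531e+00 -2.18143827e+00]
-1 0.35 [-0.21589883  0.137399    2.15404559 -0.63983179  0.58312031 -2.62848022]
-1 0 [-0.621708    0.06192799  2.16290462  0.2598148   0.61589367  2.50292938]
-1 -0.35 [-0.93057148  0.19224764  2.08220778  0.60845586  0.96502078  1.94329586]
cap -1 0 [-1.91762920e-01  4.86459558e-01  1.25462778e+00 -4.44089210e-16
  1.40050531e+00  2.00735194e+00]
cap -1 60 [-1.91762920e-01  4.86459558e-01  1.25462778e+00 -4.44089210e-16
  1.40050531e+00  9.60154387e-01]
```

```bash
cat >> h.py <<'E'
def rot(z,x):
    z=z/np.linalg.norm(z);x=x-z*(x@z);x/=np.linalg.norm(x);return np.c_[x,np.cross(z,x),z]
def q_(M): return Rn.from_matrix(M).as_quat()[[3,0,1,2]]
def LP(lean,r):
    d=ldir(lean); return lpt(lean,r)+.054*d, q_(rot(-d,RG[:,0]))
def st(m=''):
    F=np.array(get_contact_force()); print(m,'t%.2f'%get_time(),'tcp',np.round(get_tool_pos(),4),'Fgate',(RG.T@F).round(1),'w %.4f'%get_grip_width(),flush=True)
E
python3 - <<'E'
from ov import *
import cv2
p,q=LP(.35,.14); ctrl.move_pose(p,q); st('pre')
p,q=LP(.35,.071); print(ctrl.servo_line(p,q,v=.1,stop_force=15)); st('at')
A={n:vision.camera(n) for n in("top","side")}
overlay('side',A['side'],[],(180,200,280,310),5,'pics/e.png')
overlay('top',A['top'],[],(260,180,360,280),5,'pics/e2.png')
E
```

```text
pre t1.93 tcp [ 0.4253 -0.0533  0.2339] Fgate [ 0.3 -0.5  0.2] w 0.0856
False
at t2.77 tcp [ 0.4427 -0.0799  0.1729] Fgate [-0.4 -0.2 -0.4] w 0.0855
```

View pics/e.png

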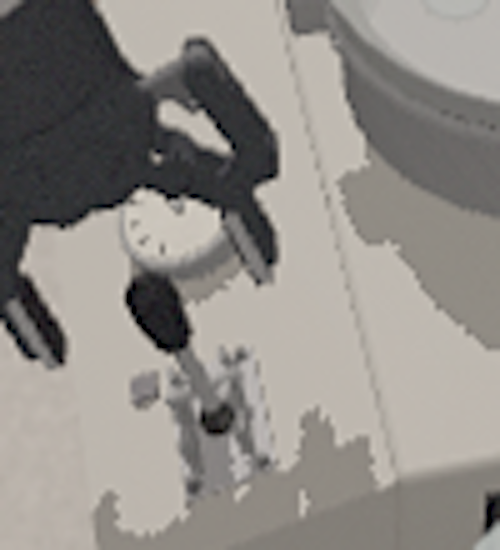

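The fingers straddle the handle, which is at crop (160,310). Their midpoint carried forward lands at about (156,306), so they are well centred. Next I'll close and pull.

Run:
```python
from ov import *
ctrl.command_gripper(0.0); st('closed')
p,q=LP(.35,.071+.0125); print(ctrl.servo_line(p,q,v=.03,stop_force=30)); st('pulled')
A={n:vision.camera(n) for n in("top","side")}
overlay('side',A['side'],[],(180,200,280,310),5,'pics/f.png')
```

```text
closed t3.49 tcp [ 0.443  -0.0797  0.1732] Fgate [1.4 2.3 5.9] w 0.0190
False
pulled t4.06 tcp [ 0.4397 -0.075   0.1835] Fgate [  3.3  -2.9 -10.2] w 0.0197
```

View pics/f.png

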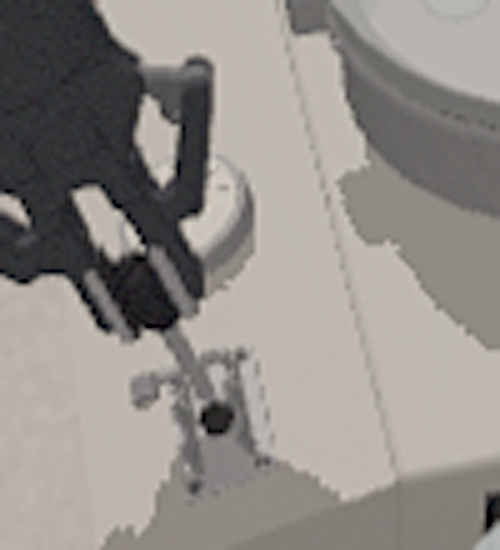

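The handle is held between the pads at (150,290). The pull force is about 10 N, which fits the lever being nearly fully out. Now I'll swing it.

Run:
```python
from ov import *
for l in np.linspace(.35,-.35,8)[1:]:
    p,q=LP(l,.0835); ctrl.servo_line(p,q,v=.06); st('%.2f'%l)
    if np.linalg.norm(get_contact_force())>45: print('STOP');break
A={n:vision.camera(n) for n in("top","side")}
overlay('side',A['side'],[],(180,200,280,310),5,'pics/g.png')
```

```text
0.25 t4.58 tcp [ 0.4359 -0.0883  0.1874] Fgate [ 3.5 -1.5 -8.4] w 0.0193
0.15 t5.01 tcp [ 0.4327 -0.1014  0.1899] Fgate [ 3.3 -1.7 -9.3] w 0.0190
0.05 t5.42 tcp [ 0.4299 -0.1148  0.1911] Fgate [ 3.8  0.4 -9.7] w 0.0195
-0.05 t5.80 tcp [ 0.4274 -0.1284  0.191 ] Fgate [ 4.7  1.1 -8.9] w 0.0193
-0.15 t6.17 tcp [ 0.4256 -0.1416  0.1897] Fgate [ 4.7  2.3 -9.5] w 0.0190
-0.25 t6.55 tcp [ 0.4242 -0.1548  0.187 ] Fgate [ 5.9  2.8 -9.3] w 0.0192
-0.35 t6.92 tcp [ 0.4234 -0.1671  0.1832] Fgate [ 5.8  4.7 -7.8] w 0.0190
```

View pics/g.png

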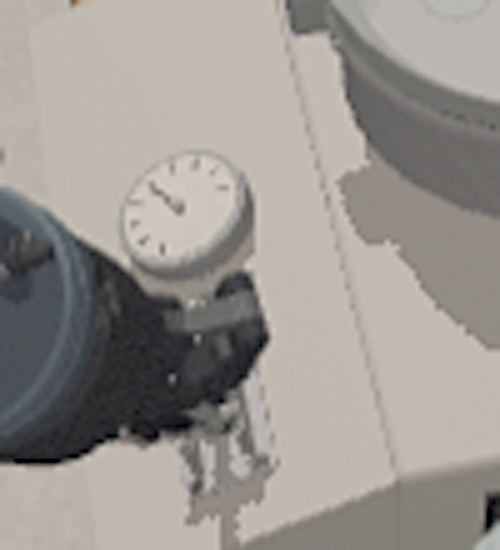

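The lever went over with small forces. I'll lower it into the notch, release and look.

Run:
```python
from ov import *
p,q=LP(-.35,.071); print(ctrl.servo_line(p,q,v=.04,stop_force=25)); st('home')
ctrl.command_gripper(.085); st('open')
p,q=LP(-.35,.15); ctrl.servo_line(p,q,v=.15); st('out')
A={n:vision.camera(n) for n in("top","side")}
g=[]
th=np.linspace(0,2*np.pi,60)
for r,w,c in((.086,0,(0,0,255)),(.074,.011,(0,255,0)),(.052,.0065,(255,0,0))):
    d=ldir(-.35);e1=RG[:,0];e2=np.cross(d,e1)
    g.append((c,[lpt(-.35,r)+w*(np.cos(t)*e1+np.sin(t)*e2) for t in th]))
overlay('side',A['side'],g,(180,200,280,310),5,'pics/i.png')
overlay('top',A['top'],g,(270,180,370,280),5,'pics/i2.png')
```

```text
True
home t7.37 tcp [ 0.428  -0.1643  0.1745] Fgate [-1.7 -2.2 13.5] w 0.0194
open t8.02 tcp [ 0.4281 -0.1646  0.1736] Fgate [-0.1  0.   0.7] w 0.0850
out t8.69 tcp [ 0.398  -0.1863  0.242 ] Fgate [-0.6  0.5  0.6] w 0.0850
```

View pics/i.png

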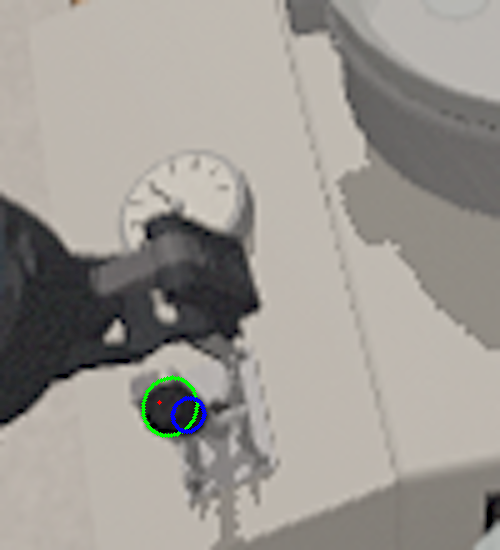

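View pics/i2.png

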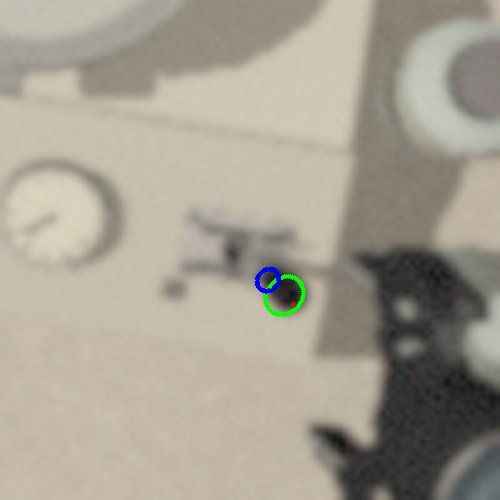

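In both views the dropped lever overlays the modelled off/home pose: top crop (285,295), side crop (170,405). On to the vent cap.

```bash
cat >> h.py <<'E'
def CP(deg,z):
    t=np.radians(deg); return np.r_[CAPXY,z+.054], q_(rot(np.array([0,0,-1.]),np.array([np.cos(t),np.sin(t),0])))
E
python3 - <<'E'
from ov import *
p=np.array(get_tool_pos()); p[2]=.37; ctrl.servo_line(p,v=.25)
p,q=CP(52,.32); ctrl.move_pose(p,q); st('above')
p,q=CP(52,.2285); print(ctrl.servo_line(p,q,v=.1,stop_force=10)); st('at')
A={n:vision.camera(n) for n in("top","side")}
overlay('side',A['side'],[],(240,110,340,210),6,'pics/j.png')
overlay('top',A['top'],[],(230,100,330,200),6,'pics/j2.png')
E
```

```text
above t10.57 tcp [ 0.6677 -0.0179  0.3729] Fgate [-0.2 -0.7  1.3] w 0.0851
False
at t11.64 tcp [ 0.6687 -0.0171  0.2834] Fgate [ 0.1 -0.5  0.7] w 0.0849
```

View pics/j.png

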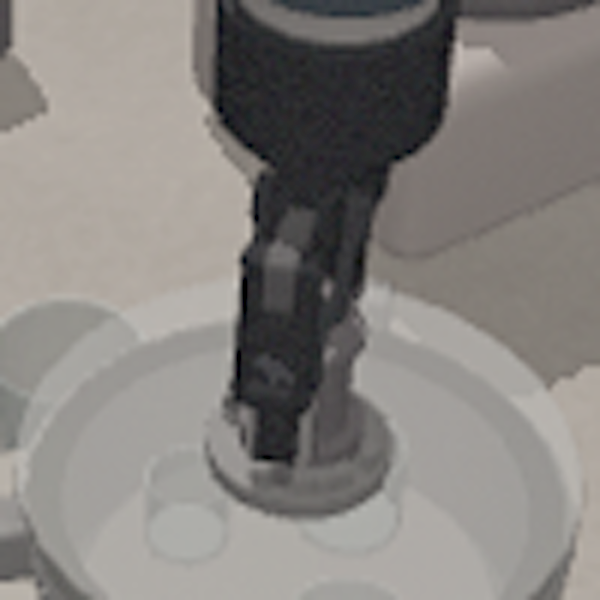

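View pics/j2.png

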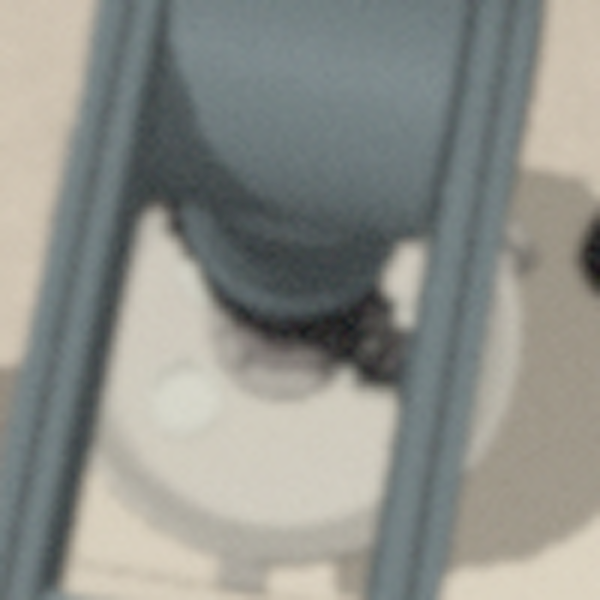

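The front finger covers the near tab at side crop (280,420). I'll pinch to 45 mm and check the force balance.

Run:
```python
from ov import *
t=np.radians(52);u=np.array([np.cos(t),np.sin(t),0])
for w in(.060,.045):
    ctrl.command_gripper(w); st(w); print('F along jaws',np.dot(get_contact_force(),u),get_moment())
A={n:vision.camera(n) for n in("top","side")}
overlay('side',A['side'],[],(240,110,340,210),6,'pics/k.png')
```

```text
0.06 t12.12 tcp [ 0.6683 -0.0173  0.283 ] Fgate [-1.  -2.7  4.7] w 0.0599
F along jaws -3.5979855630776307 [-0.36036068  0.37991142 -0.03592571]
0.045 t12.42 tcp [ 0.6689 -0.0168  0.284 ] Fgate [ 1.9 -1.1  6.7] w 0.0453
F along jaws -1.1925491029212996 [-0.11611315  0.26092143 -0.04714164]
```

View pics/k.png

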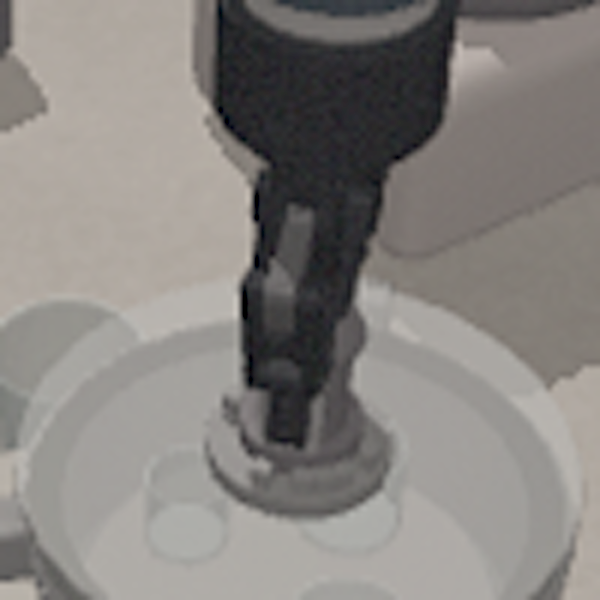

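The pinch is balanced: −1.2 N net along the jaws, so each tab is pressed well past 4 mm. Now I'll turn the cap anticlockwise.

Run:
```python
from ov import *
z=get_tool_pos()[2]-.054
for b in(10,20,30,40,50,56,60,63):
    p,q=CP(52+b,z-.0005); ctrl.servo_line(p,q,v=.15) if False else ctrl.move_pose(p,q); st(b); m=get_moment(); print('Mz %.3f'%m[2])
    if abs(m[2])>1.2: print('STOP');break
A={n:vision.camera(n) for n in("top","side")}
overlay('side',A['side'],[],(240,110,340,210),6,'pics/l.png')
```

```text
10 t12.81 tcp [ 0.6687 -0.0169  0.2841] Fgate [ 1.4 -0.6  4.2] w 0.0451
Mz -0.016
20 t13.10 tcp [ 0.6686 -0.0168  0.2841] Fgate [ 1.6 -1.3  5. ] w 0.0452
Mz 0.041
30 t13.39 tcp [ 0.6685 -0.0169  0.284 ] Fgate [ 0.5 -1.   5.9] w 0.0452
Mz 0.033
40 t13.68 tcp [ 0.6684 -0.0169  0.2841] Fgate [ 0.6 -1.   5.4] w 0.0454
Mz 0.058
50 t13.97 tcp [ 0.6684 -0.017   0.284 ] Fgate [ 1.1 -0.5  6.6] w 0.0452
Mz -0.033
56 t14.22 tcp [ 0.6684 -0.017   0.284 ] Fgate [ 0.8 -1.   5.7] w 0.0450
Mz 0.026
60 t14.47 tcp [ 0.6684 -0.017   0.284 ] Fgate [ 1.5 -1.4  5.5] w 0.0450
Mz -0.279
63 t14.72 tcp [ 0.6686 -0.0169  0.2837] Fgate [1.4 0.  5.4] w 0.0454
Mz -0.306
```

View pics/l.png

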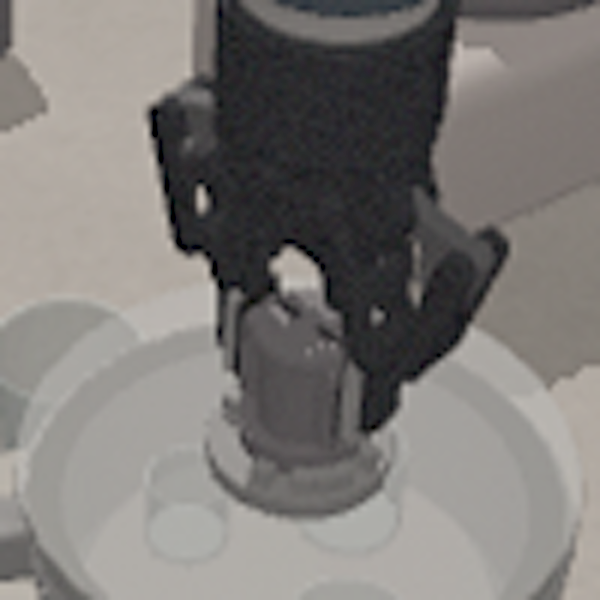

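The moment stepped to −0.3 N m at 60°, so the open stop has been reached, and the picture shows the cap turned with the gripper. I'll release, lift and look.

Run:
```python
from ov import *
ctrl.command_gripper(.085); ctrl.wait(.3); st('open')
p=np.array(get_tool_pos()); p[2]=.40; ctrl.servo_line(p,v=.2)
ctrl.move_j([-1.2,.1,1.5,0,1.35,-.2]); ctrl.wait(.3); st('away')
g=[((0,255,0),[np.r_[CAPXY+k*np.array([np.cos(np.radians(112)),np.sin(np.radians(112))]),.249] for k in np.linspace(-.03,.03,9)])]
A={n:vision.camera(n) for n in("top","side")}
overlay('side',A['side'],g,(240,120,340,210),6,'pics/m.png')
overlay('top',A['top'],g,(240,110,320,190),7,'pics/m2.png')
import cv2
cv2.imwrite('pics/n.png',A['side'][:,:,::-1]);cv2.imwrite('pics/n2.png',A['top'][:,:,::-1])
```

```text
open t15.60 tcp [ 0.6684 -0.0169  0.2836] Fgate [-0.2  0.4 -0.2] w 0.0847
away t18.72 tcp [ 0.296  -0.4545  0.4043] Fgate [ 0.2  0.1 -0.4] w 0.0849
```

View pics/m.png

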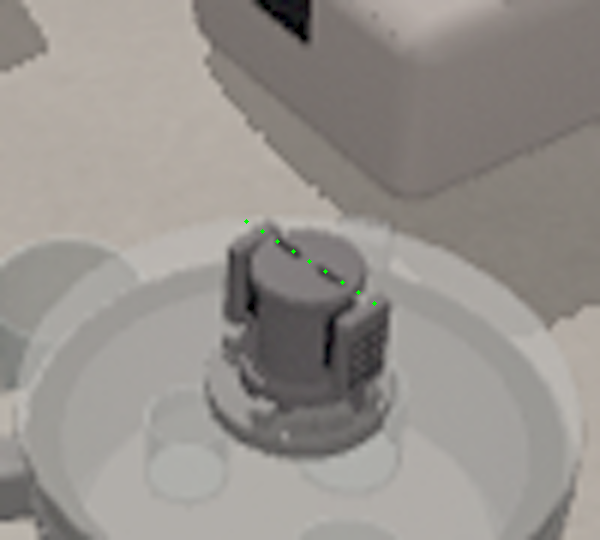

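View pics/m2.png

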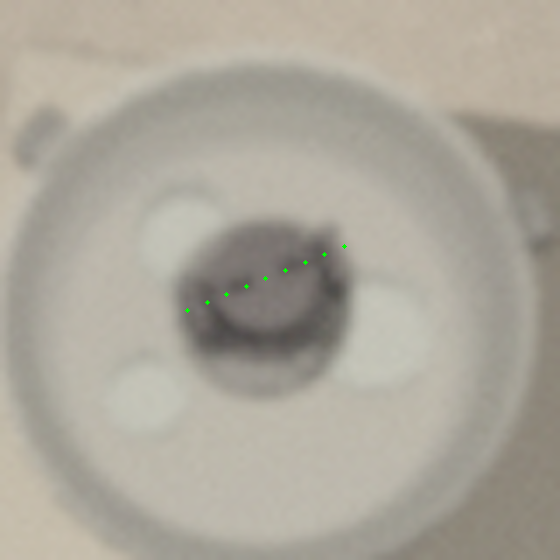

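View pics/n.png

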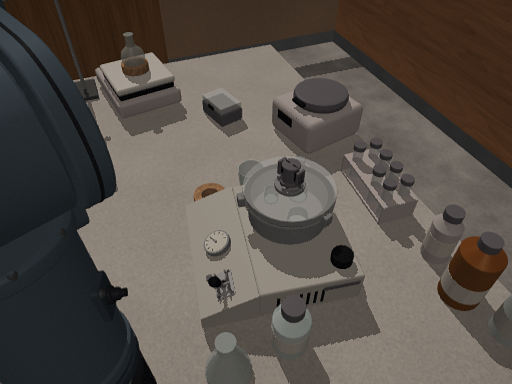

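View pics/n2.png

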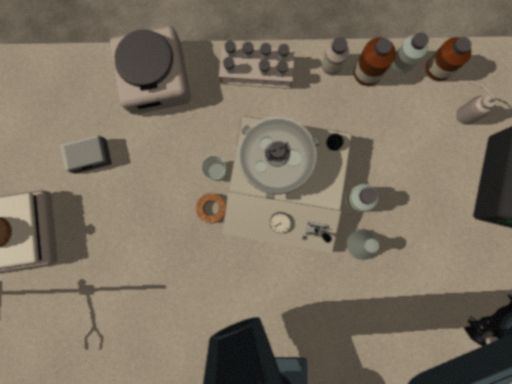

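The cap's slots lie on the 60° prediction, both tabs reach their sprung-out radius, the lever is in the off notch and the loose items haven't moved. Handing in.

Run:
```python
from h import *
ctrl.hand_in(); st('done')
```

```text
the job is handed in; nothing more can be done
the job is handed in; nothing more can be done
```

The station is shut down and the job is handed in; the robot's clock stood at 18.7 s of the allowed 48 s before the hand-in. No verdict is reported, so the results below rest on my own checks.

- **Pump off:** I gripped the lever, drew it out with about 10 N, swung it to the far side and released it in that notch. Pictures from both cameras afterwards matched the predicted off-and-home position.
- **Vent open:** I pinched both tabs to 45 mm and turned the cap anticlockwise. At 60° the moment on the tool jumped to about 0.3 N m, which marks the open stop. After release, the cap's slots lined up with the predicted 60° turn. In the side view both tabs had sprung out.
- **Loose items:** the flask, bottle, beaker, cork ring and screw cap looked unmoved in the last pictures. The arm was clear of everything.

No check failed or disagreed. While the lever was being pushed home, the 25 N force stop tripped before the full 12.5 mm, and the lever still dropped home.

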